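# Flip the finished watch's status paddle to green

### The job

The watch under the glass dome is finished: with a fingertip, gently push the status paddle on its tray up and over its hinge until it lies flat on the other side, green face up. Leave the other two paddles as they are, and do not move or lift the dome, the other jobs or the things lying about.

Things in the scene. Friction and masses are not known exactly. Their poses are not given: they have to be found in the camera images.
- tray_a: Job tray carrying the glass dome: fixed wooden slab, 150 mm (its x, -60 to +90) by 160 mm (its y, -45 to +115), 12 mm thick. Origin on the bench right under the middle of the paddle's hinge; z up. The hinge runs along the tray's y between two aluminium uprights 6 mm thick at y = -33 and +33 mm, 92 mm high above the bench. The job stands around x = +35, y = +66 mm.
- tray_a_pivot (a point): Middle of the hinge axis of the paddle on tray_a, 85 mm above the bench. The hinge is stiff (about 0.026 N m, roughly 0.5 N at the free edge): the paddle stays at any angle where it is left and must be pushed all the way. A stop bar reaches 18 mm either side of the hinge just below it.
- paddle_a (a joint): Hinge angle of the status paddle on tray_a. 0: level, pointing to the tray's -x, red face (white bar) up; 1.57: straight up; 3.14: level, pointing to the tray's +x, green face (white dot) up; hard stops at 0 and 3.14. Starts red up at 0 to 0.4.
- paddle_a_edge (a point): Middle of the free edge of the paddle on tray_a, 78 mm from the hinge axis; moves with it. The paddle is a flat plate 50 mm wide, 4 mm thick, 40 g, with a round 6 mm bar along this edge. Under its outer 55 mm is only the tray, about 70 mm lower.
- tray_b: Job tray carrying the brass tin: fixed wooden slab, 150 mm (its x, -60 to +90) by 160 mm (its y, -45 to +115), 12 mm thick. Origin on the bench right under the middle of the paddle's hinge; z up. The hinge runs along the tray's y between two aluminium uprights 6 mm thick at y = -33 and +33 mm, 92 mm high above the bench. The job stands around x = +35, y = +66 mm.
- tray_b_pivot (a point): Middle of the hinge axis of the paddle on tray_b, 85 mm above the bench. The hinge is stiff (about 0.026 N m, roughly 0.5 N at the free edge): the paddle stays at any angle where it is left and must be pushed all the way. A stop bar reaches 18 mm either side of the hinge just below it.
- paddle_b (a joint): Hinge angle of the status paddle on tray_b. 0: level, pointing to the tray's -x, red face (white bar) up; 1.57: straight up; 3.14: level, pointing to the tray's +x, green face (white dot) up; hard stops at 0 and 3.14. Starts red up at 0 to 0.3; to be left.
- paddle_b_edge (a point): Middle of the free edge of the paddle on tray_b, 78 mm from the hinge axis; moves with it. The paddle is a flat plate 50 mm wide, 4 mm thick, 40 g, with a round 6 mm bar along this edge. Under its outer 55 mm is only the tray, about 70 mm lower.
- tray_c: Job tray carrying the blue parts box: fixed wooden slab, 150 mm (its x, -60 to +90) by 160 mm (its y, -45 to +115), 12 mm thick. Origin on the bench right under the middle of the paddle's hinge; z up. The hinge runs along the tray's y between two aluminium uprights 6 mm thick at y = -33 and +33 mm, 92 mm high above the bench. The job stands around x = +35, y = +66 mm.
- tray_c_pivot (a point): Middle of the hinge axis of the paddle on tray_c, 85 mm above the bench. The hinge is stiff (about 0.026 N m, roughly 0.5 N at the free edge): the paddle stays at any angle where it is left and must be pushed all the way. A stop bar reaches 18 mm either side of the hinge just below it.
- paddle_c (a joint): Hinge angle of the status paddle on tray_c. 0: level, pointing to the tray's -x, red face (white bar) up; 1.57: straight up; 3.14: level, pointing to the tray's +x, green face (white dot) up; hard stops at 0 and 3.14. Starts green up at 2.85 to 3.14; to be left.
- paddle_c_edge (a point): Middle of the free edge of the paddle on tray_c, 78 mm from the hinge axis; moves with it. The paddle is a flat plate 50 mm wide, 4 mm thick, 40 g, with a round 6 mm bar along this edge. Under its outer 55 mm is only the tray, about 70 mm lower.
- dome: Loose glass dome with a knob over a brass watch movement, on a turquoise disc: 72 mm diameter, 79 mm high in all, 160 g. Origin at the centre of its underside, z up. Marks the finished job.
- tin: Loose round brass tin, 58 mm diameter, 42 mm high. Origin at the centre of its underside.
- parts_box: Loose blue parts box with white lid, 58 by 58 mm, 34 mm high. Origin at the centre of its underside.
- screwdriver: Loose red-handled screwdriver, about 120 mm long, lying on the bench between the robot and the trays.
- loupe: Loose black eye loupe, 36 mm diameter, 28 mm high, beyond the trays. Origin under its centre.
- cushion: Loose blue-grey round casing cushion, 76 mm diameter, 18 mm high, beyond the trays. Origin under its centre.
- oil_jar: Loose amber jar with white cap, 40 mm diameter, 50 mm high, beyond the trays. Origin under its centre.

How it is judged:
By the outcome, as a careful person would: the job done as asked, in the order asked, and still so for the second after the job is handed in, with the robot touching nothing.
It also fails if it takes over 45 s, if anything falls off the work surface, if the arm or the gripper's body presses on something with over 40 N, if the wrist force passes 120 N, or if a joint passes its speed limit or range.

### The arm

A 6-joint arm with a two-finger parallel gripper is mounted at the origin on the work surface. World frame = base frame: x ahead of the robot, y to its left, z up, the work surface at z = 0. Lengths are in m, angles in rad, forces in N, time in s.
With the tool pointing down it reaches from about 0.375 to 0.9 m from the base axis. Payload 3.1 kg.
Tool frame: the origin (TCP) lies midway between the tips of the shut fingers; the grasp point (between the pads) lies 19 mm behind it (env.pinch_z is the distance from the TCP to the grasp point, in m); z points along the fingers, y is the direction in which the jaws open and shut (so a half turn about z gives the same grasp; the last joint's range is limited). The gripper opens to 87 mm and grips with 3 to 60 N. Pads are 19 mm wide; open, the fingers measure 117 mm over their backs; the gripper's body (75 mm by 190 mm) begins 51 mm behind the grasp point.
Start: joints at [1.085, 0.527, 1.433, -0, 1.181, -0.178], TCP at [0.189, 0.596, 0.223] pointing down, gripper open.
Joint ranges: [-3.08, 3.08], [-0.75, 2.2], [0.22, 2.44], [-1.43, 4.57], [0, 2.65], [-2.85, 2.85]. Speed limits (rad/s): [2.79, 2.79, 3.14, 3.14, 3.14, 3.14].

### API

Orientations are given as a unit quaternion [w, x, y, z].
In Python, from station import env gives the robot as it stands.
- The arm moves only by the tool step_arm, never from a script. Its arguments are lists of equal length, an entry for each row: "dp": the shift along the tool's x, y, z in mm, a list of three; "twist": the turn, a rotation vector about the tool's x, y, z in rad, a list of three; "grip": the opening, from 0 (shut) to 1 (fully open). A call has 1 to 5 rows; each row shifts and turns the pose as measured when the row begins, along the tool's axes as they then stand; what a row does not reach is not made up. A row lasts 1/8 s, in which the tool goes at most 62.5 mm and 10.7 degrees, less where a joint would pass 70% of its speed; a pose out of reach is approached as far as the arm can. A call is refused whole if a number of a shift passes 62.5 or a number of a turn 0.188, either way. A call with a gripper value outside its range is refused whole. The fingers move at their own pace and stop on an object; "grip_force" is the grip in N (left out, the last holds). Time passes only in rows, so rows that do not move let the fingers close. It gives the time, the measured TCP pose, the force and the opening at its end, in the units of the state.
- env.get_obs(): the state, without advancing time (a new reading comes with each control period).
- env.grab_frame(name): name is "scene" or "top" or "wrist"; returns the picture (480x640x3 uint8, red, green, blue); there is no depth.
- env.camera_info(name): a dict with "fovy" (degrees; the focal length in pixels is half the picture's height over the tangent of half this angle, whatever the lens; pixels are square), "cx", "cy" (the principal point, pixels), "extrinsics" (4x4, takes a point from camera to world coordinates). Camera axes: x right, y down, z forward; pixel columns grow to the right and rows downward; lengths in m; the calibration is good to about 2 mm. A picture is of the moment at which its call begins: read the wrist's pose just before it. camera_info takes no time and is no camera call; for the wrist camera it gives the pose at the moment of the call.
- env.hand_in(): hands the job in, once; it reports no verdict.
The state is a dict: "t": time; "qpos": joint angles; "joint_vel": joint speeds; "tau": joint torques, N m; "ee_pos": TCP position; "tool_rot": TCP orientation; "wrist_force": force on the tool from outside, world axes, zero at the start; "moment": the same for the moment, N m; "width": finger opening in m.
Only numpy, scipy, OpenCV 4.12 (cv2) and the standard library are available. Lean on these libraries where they do the work, as an engineer would, in place of code of your own. Each camera call takes 0.05 s, during which the arm holds its last target. There are 200 camera calls.

## Working session

There is one attempt and no reset: what is moved stays moved. The work goes in short steps, Python scripts to look and compute and a tool call to move; the robot and the scene stay as the last step left them, time stands still between calls to the robot, and variables do not carry over. Pictures are saved under pics/ and viewed, about 8 in all and at most 12, crops included, and the job is handed in when it is done.

Besides the shell and the picture viewer there is one more tool, called after "Call:" as name(argument=value, ...) on one line, values as JSON. step_arm: Moves the arm, as the interface text tells. Its arguments: {"type":"object","properties":{"dp":{"type":"array","items":{"type":"array","items":{"type":"number"}}},"twist":{"type":"array","items":{"type":"array","items":{"type":"number"}}},"grip":{"type":"array","items":{"type":"number"}},"grip_force":{"type":"number"}},"required":["dp","twist","grip"]}

```bash
mkdir -p pics
python3 - <<'E'
from station import env
import cv2
for n in("scene","top"):
    im=env.grab_frame(n); cv2.imwrite(f"pics/{n}0.png",im[:,:,::-1])
    c=env.camera_info(n); print(n,c)
o=env.get_obs();print(o)
E
```

```text
scene {'fovy': 52.74687788934574, 'cx': 320.0044282863277, 'cy': 243.64146299083814, 'extrinsics': array([[-0.17570632,  0.65320658, -0.736511  ,  1.25316093],
       [ 0.98429374,  0.1035573 , -0.14297454,  0.15046766],
       [-0.01712082, -0.7500647 , -0.66114282,  0.71112257],
       [ 0.        ,  0.        ,  0.        ,  1.        ]])}
top {'fovy': 44.59675622971898, 'cx': 323.4019643065141, 'cy': 235.65076757109148, 'extrinsics': array([[ 2.08286241e-02, -9.88541210e-01,  1.49507336e-01,
         3.88382211e-01],
       [-9.99779771e-01, -2.09779419e-02,  5.78412936e-04,
         3.03377972e-02],
       [ 2.56457119e-03, -1.49486458e-01, -9.88760447e-01,
         1.10373683e+00],
       [ 0.00000000e+00,  0.00000000e+00,  0.00000000e+00,
         1.00000000e+00]])}
{'t': 0.1, 'qpos': array([ 1.08449608e+00,  5.28347936e-01,  1.43375870e+00, -1.93236230e-05,
        1.18139942e+00, -1.78472948e-01]), 'joint_vel': array([-5.00337143e-04, -3.13481433e-03, -2.99643740e-03,  1.20421854e-03,
        6.13891900e-04,  2.69740147e-05]), 'tau': array([-5.07840796e-04, -4.40987349e+01, -1.77150947e+01,  6.34913659e-02,
        5.34699659e-02, -4.28205124e-05]), 'ee_pos': array([0.1890202 , 0.59504939, 0.22168993]), 'tool_rot': array([-3.03725517e-04,  1.53302980e-01,  9.88178770e-01, -9.07252701e-04]), 'wrist_force': array([ 0.10783685, -0.3883914 , -1.14675049]), 'moment': array([-0.05923867,  0.00439782,  0.02092392]), 'width': 0.08708997849994475}
```

View pics/top0.png

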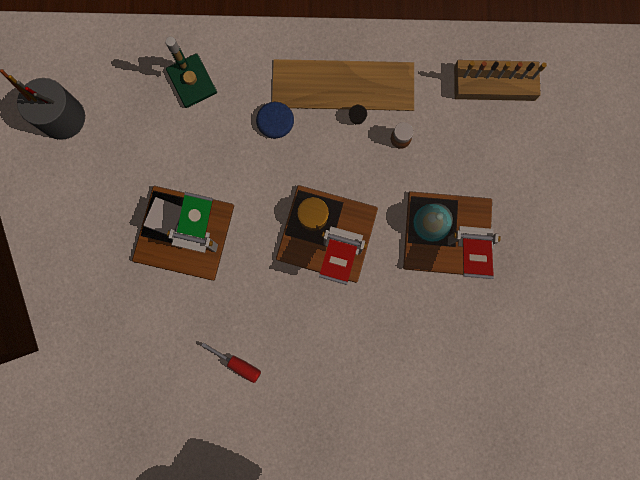

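View pics/scene0.png

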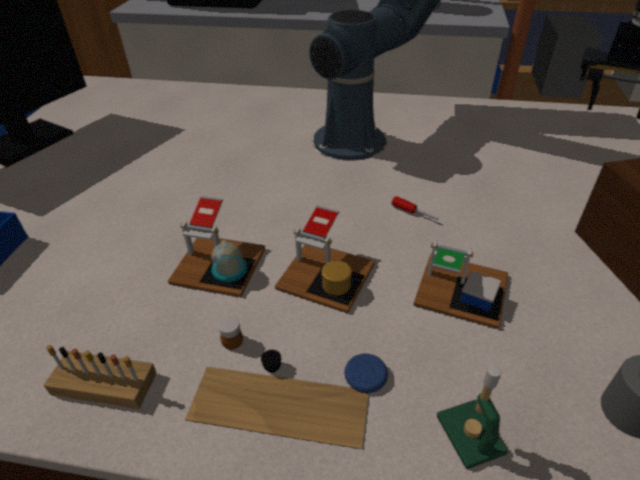

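The dome tray is the right one in the top view: dome at (433,223), red paddle at (478,257). It points toward the robot. I'll enlarge both views to get point positions.

Run:
```python
import cv2,numpy as np
a=cv2.imread("pics/top0.png")[182:287,395:505]; b=cv2.imread("pics/scene0.png")[190:300,160:275]
a=cv2.resize(a,(400,382),interpolation=2); b=cv2.resize(b,(400,382),interpolation=2)
cv2.imwrite("pics/crop.png",np.hstack([a,b]))
```

```text
(no output)
```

View pics/crop.png

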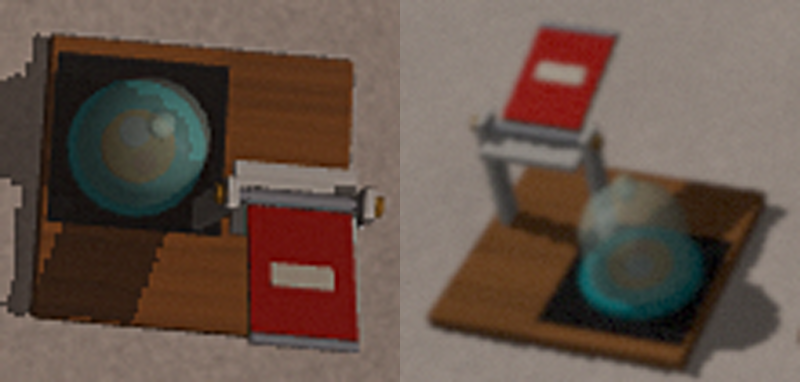

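```bash
cat > fit.py <<'E'
from station import env
import numpy as np
from scipy.optimize import least_squares
def proj(n,P):
    c=env.camera_info(n);E=c["extrinsics"];q=(np.asarray(P)-E[:3,3])@E[:3,:3]
    f=240/np.tan(np.radians(c["fovy"]/2));return np.c_[f*q[:,0]/q[:,2]+c["cx"],f*q[:,1]/q[:,2]+c["cy"]]
def pts(p,L):
    x,y,w,th=p;c,s=np.cos(w),np.sin(w);o=[]
    for k,a,b in L:
        X,Y,Z=(a,b,.012) if k=="t" else (-a*np.cos(th),b,.085+a*np.sin(th))
        o.append([x+c*X-s*Y,y+s*X+c*Y,Z])
    return np.array(o)
E
python3 - <<'E'
from fit import *
top=[("t",.09,.115,52,36),("t",.09,-.045,353,60),("t",-.06,.115,34,314),("p",.078,.025,250,337),("p",.078,-.025,357,344)]
sc=[("t",-.06,.115,364,195),("t",.09,-.045,30,320),("t",.09,.115,285,357),("p",.078,-.025,142,29),("p",.078,.025,217,37)]
T=np.array([t[3:] for t in top])/3.636+[395,182]; S=np.array([t[3:] for t in sc])/[3.478,3.473]+[160,190]
def r(p): return np.r_[(proj("top",pts(p,[t[:3] for t in top]))-T).ravel(),(proj("scene",pts(p,[t[:3] for t in sc]))-S).ravel()]
s=least_squares(r,[.5,-.2,0,.2]);print(s.x,s.fun.round(1).reshape(-1,2).tolist())
p=s.x;print(pts(p,[("p",.078,0),("p",0,0),("t",.035,.066)]))
# tray_b rough edge from top; 
o=env.get_obs();print(o["t"],o["ee_pos"])
E
```

```text
[ 0.54853201 -0.23821983 -0.05081357  0.28101389] [[-1.7, -1.5], [-0.7, -2.2], [-0.8, 0.2], [-0.3, 1.1], [-0.5, 1.3], [-0.0, -2.2], [-2.3, -1.0], [-0.9, 0.7], [-0.7, -1.1], [-0.3, -0.6]]
[[ 0.47368831 -0.23441348  0.10663173]
 [ 0.54853201 -0.23821983  0.085     ]
 [ 0.58683909 -0.17408273  0.012     ]]
0.1 [0.1890202  0.59504939 0.22168993]
```

Fit is consistent to about 2 px: hinge at (0.549, -0.238), yaw -0.05, theta about 0.28. The plan is shut fingers, tool tilted 45° forward, tip under the free edge, then follow its arc over the top. Next, a move planner.

```bash
cat > plan.py <<'E'
import sys,numpy as np
from station import env
from scipy.spatial.transform import Rotation as R
PIV=np.array([.5485,-.238,.085]);YAW=-.051
Rz=R.from_euler("z",YAW)
def goal(x,z,phi,y=0):   # tray-frame mm rel. hinge, tilt forward deg
    return PIV+Rz.apply(np.array([x,y,z])/1e3), Rz*R.from_matrix(np.array([[-1,0,0],[0,1,0],[0,0,-1.]]))*R.from_euler("y",-phi,degrees=True)
def cur():
    o=env.get_obs();q=o["tool_rot"];return o["ee_pos"],R.from_quat([*q[1:],q[0]])
def rows(goals,n):
    p,r=cur()
    for (P,Q),k in zip(goals,n):
        rv=(r.inv()*Q).as_rotvec();d=P-p
        for i in range(k):
            ri=r*R.from_rotvec(rv*i/k);a=ri.inv().apply(d/k)*1e3
            print(a.round(0).tolist(),(rv/k).round(3).tolist())
        p,r=P,Q
def rel():
    o=env.get_obs();p,r=cur();z=r.apply([0,0,1]);zt=Rz.inv().apply(z)
    print("t",round(o["t"],2),"rel mm",(Rz.inv().apply(p-PIV)*1e3).round(1),"phi",np.degrees(np.arctan2(zt[0],-zt[2])).round(1),"F",o["wrist_force"].round(1))
E
python3 -c "
from plan import *
p,r=cur()
A=(np.array([.44,.25,.26]),goal(0,0,0)[1])
rows([A,goal(-150,160,0)],[7,9])"
```

```text
[-49.0, -36.0, -5.0] [-0.0, -0.0, -0.037]
[-48.0, -38.0, -5.0] [-0.0, -0.0, -0.037]
[-46.0, -40.0, -5.0] [-0.0, -0.0, -0.037]
[-45.0, -41.0, -5.0] [-0.0, -0.0, -0.037]
[-43.0, -43.0, -5.0] [-0.0, -0.0, -0.037]
[-42.0, -44.0, -5.0] [-0.0, -0.0, -0.037]
[-40.0, -46.0, -5.0] [-0.0, -0.0, -0.037]
[2.0, -54.0, 2.0] [0.0, 0.0, 0.0]
[2.0, -54.0, 2.0] [0.0, 0.0, 0.0]
[2.0, -54.0, 2.0] [0.0, 0.0, 0.0]
[2.0, -54.0, 2.0] [0.0, 0.0, 0.0]
[2.0, -54.0, 2.0] [0.0, 0.0, 0.0]
[2.0, -54.0, 2.0] [0.0, 0.0, 0.0]
[2.0, -54.0, 2.0] [0.0, 0.0, 0.0]
[2.0, -54.0, 2.0] [0.0, 0.0, 0.0]
[2.0, -54.0, 2.0] [0.0, 0.0, 0.0]
```

Call:
step_arm(dp=[[-49,-36,-5],[-48,-38,-5],[-46,-40,-5],[-45,-41,-5],[-43,-43,-5]], twist=[[0,0,-0.037],[0,0,-0.037],[0,0,-0.037],[0,0,-0.037],[0,0,-0.037]], grip=[0,0,0,0,0], grip_force=10)

```text
t: 0.72
ee_pos: [0.3709, 0.3461, 0.2448]
tool_rot: [-0.001, 0.053, 0.999, -0.001]
wrist_force: [-0.2, 0.8, -0.5]
width: 0.0447
```

Call:
step_arm(dp=[[-42,-44,-5],[-40,-46,-5],[0,-54,0],[0,-54,0],[0,-54,0]], twist=[[0,0,-0.037],[0,0,-0.037],[0,0,0],[0,0,0],[0,0,0]], grip=[0,0,0,0,0])

```text
t: 1.35
ee_pos: [0.4441, 0.0788, 0.255]
tool_rot: [0.0, 0.016, 1.0, -0.001]
wrist_force: [1.6, -0.7, 0.6]
width: 0.0015
```

Call:
step_arm(dp=[[0,-54,0],[0,-54,0],[0,-54,0],[0,-50,0],[0,-20,0]], twist=[[0,0,0],[0,0,0],[0,0,0],[0,0,0],[0,0,0]], grip=[0,0,0,0,0])

```text
t: 1.98
ee_pos: [0.435, -0.1628, 0.2549]
tool_rot: [0.0, 0.017, 1.0, -0.001]
wrist_force: [0.9, 0.2, 0.3]
width: 0.0004
```

```bash
python3 -c "
from plan import *
rel()
rows([goal(-150,140,0),goal(-140,70,45),goal(-120,-20,45)],[4,5,3])"
```

```text
t 1.98 rel mm [-117.2   69.3  169.9] phi 0.1 F [0.9 0.2 0.3]
[8.0, -17.0, 8.0] [-0.001, 0.0, 0.004]
[8.0, -17.0, 8.0] [-0.001, 0.0, 0.004]
[8.0, -17.0, 7.0] [-0.001, 0.0, 0.004]
[8.0, -17.0, 7.0] [-0.001, 0.0, 0.004]
[-2.0, 0.0, 14.0] [0.0, -0.157, 0.0]
[0.0, 0.0, 14.0] [0.0, -0.157, 0.0]
[2.0, 0.0, 14.0] [0.0, -0.157, 0.0]
[5.0, 0.0, 13.0] [0.0, -0.157, 0.0]
[7.0, 0.0, 13.0] [0.0, -0.157, 0.0]
[16.0, -0.0, 26.0] [0.0, 0.0, 0.0]
[16.0, -0.0, 26.0] [0.0, 0.0, 0.0]
[16.0, -0.0, 26.0] [0.0, 0.0, 0.0]
```

Call:
step_arm(dp=[[8,-17,8],[8,-17,8],[8,-17,7],[8,-17,7],[0,0,0]], twist=[[0,0,0.004],[0,0,0.004],[0,0,0.004],[0,0,0.004],[0,0,0]], grip=[0,0,0,0,0])

```text
t: 2.6
ee_pos: [0.398, -0.2331, 0.223]
tool_rot: [-0.0, 0.028, 1.0, -0.0]
wrist_force: [0.1, -0.5, -0.2]
width: 0.0005
```

Call:
step_arm(dp=[[-2,0,14],[0,0,14],[2,0,14],[5,0,13],[7,0,13]], twist=[[0,-0.157,0],[0,-0.157,0],[0,-0.157,0],[0,-0.157,0],[0,-0.157,0]], grip=[0,0,0,0,0])

```text
t: 3.22
ee_pos: [0.4843, -0.1943, 0.2524]
tool_rot: [0.29, 0.071, 0.954, -0.031]
wrist_force: [0.9, 0.4, 0.6]
width: 0.0007
```

```bash
python3 -c "
from plan import *
rel()
rows([goal(-120,-20,50)],[5])
import cv2
cv2.imwrite('pics/s1.png',env.grab_frame('scene')[:,:,::-1][100:340,100:420])
"
```

```text
t 3.23 rel mm [-66.4  40.4 167.4] phi 33.7 F [0.9 0.4 0.6]
[29.0, -8.0, 26.0] [-0.016, -0.056, -0.013]
[31.0, -8.0, 24.0] [-0.016, -0.056, -0.013]
[32.0, -8.0, 22.0] [-0.016, -0.056, -0.013]
[33.0, -8.0, 20.0] [-0.016, -0.056, -0.013]
[35.0, -8.0, 18.0] [-0.016, -0.056, -0.013]
```

View pics/s1.png

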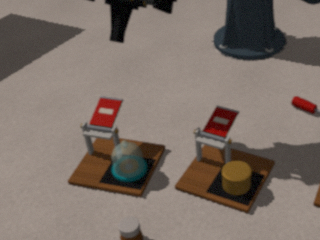

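```bash
python3 -c "
from plan import *
rel();print(env.get_obs()['qpos'].round(3))"
```

```text
t 3.27 rel mm [-65.4  42.7 169.4] phi 33.9 F [0.4 1.3 2. ]
[-0.79   0.201  2.086  0.783  0.474 -2.853]
```

Call:
step_arm(dp=[[30,-8,25],[30,-8,25],[30,-8,20],[30,-8,20],[30,-8,20]], twist=[[-0.016,0,-0.013],[-0.016,0,-0.013],[-0.016,0,-0.013],[-0.016,0,-0.013],[-0.016,0,-0.013]], grip=[0,0,0,0,0])

```text
t: 3.9
ee_pos: [0.4636, -0.2008, 0.1611]
tool_rot: [0.208, 0.054, 0.977, -0.013]
wrist_force: [-0.3, -1.1, -0.5]
width: 0.0008
```

```bash
python3 -c "
from plan import *
rel();print(env.get_obs()['qpos'].round(3))"
```

```text
t 3.9 rel mm [-86.7  32.8  76.1] phi 24.0 F [-0.3 -1.1 -0.5]
[-0.792  0.385  2.095  0.689  0.412 -2.854]
```

Joint 6 has reached its end stop (-2.85), so the tilt was blocked. The fingers are symmetric, so I'll back up and roll the tool a half turn.

Call:
step_arm(dp=[[0,0,-30],[0,0,-30],[0,0,0],[0,0,0],[0,0,0]], twist=[[0,0,0],[0,0,0.18],[0,0,0.185],[0,0,0.185],[0,0,0.185]], grip=[0,0,0,0,0])

```text
t: 4.53
ee_pos: [0.4355, -0.1997, 0.2113]
tool_rot: [0.192, 0.409, 0.89, 0.064]
wrist_force: [1.0, 0.2, 1.0]
width: 0.0002
```

Call:
step_arm(dp=[[0,0,0],[0,0,0],[0,0,0],[0,0,0],[0,0,0]], twist=[[0,0,0.185],[0,0,0.185],[0,0,0.185],[0,0,0.185],[0,0,0.185]], grip=[0,0,0,0,0])

```text
t: 5.15
ee_pos: [0.4328, -0.2012, 0.2075]
tool_rot: [0.139, 0.767, 0.61, 0.141]
wrist_force: [0.3, 0.1, 0.7]
width: 0.0007
```

Call:
step_arm(dp=[[0,0,0],[0,0,0],[0,0,0],[0,0,0],[0,0,0]], twist=[[0,0,0.185],[0,0,0.185],[0,0,0.185],[0,0,0.185],[0,0,0.185]], grip=[0,0,0,0,0])

```text
t: 5.78
ee_pos: [0.43, -0.2027, 0.2036]
tool_rot: [0.058, 0.961, 0.198, 0.185]
wrist_force: [-0.2, 0.9, -0.4]
width: 0.0004
```

Call:
step_arm(dp=[[0,0,0],[0,0,0],[0,0,0]], twist=[[0,0,0.185],[0,0,0.185],[0,0,0.185]], grip=[0,0,0])

```text
t: 6.15
ee_pos: [0.4284, -0.2035, 0.2013]
tool_rot: [0.004, 0.979, -0.077, 0.191]
wrist_force: [-0.4, -0.1, 1.3]
width: 0.0007
```

```bash
sed -i 's/R.from_euler("y",-phi,degrees=True)/R.from_euler("y",-phi,degrees=True)*R.from_euler("z",np.pi)/' plan.py; python3 -c "
from plan import *
rel();print(env.get_obs()['qpos'].round(3))
rows([goal(-115,80,25),goal(-125,-5,35)],[5,5])"
```

```text
t 6.15 rel mm [-121.7   28.4  116.3] phi 22.0 F [-0.4 -0.1  1.3]
[-0.855  0.266  2.088  0.506  0.561  0.471]
[-1.0, 6.0, 7.0] [0.004, 0.01, -0.02]
[-1.0, 6.0, 7.0] [0.004, 0.01, -0.02]
[-1.0, 6.0, 7.0] [0.004, 0.01, -0.02]
[-1.0, 6.0, 7.0] [0.004, 0.01, -0.02]
[-2.0, 6.0, 7.0] [0.004, 0.01, -0.02]
[-9.0, 0.0, 15.0] [-0.0, 0.035, -0.0]
[-9.0, 0.0, 14.0] [-0.0, 0.035, -0.0]
[-10.0, 0.0, 14.0] [-0.0, 0.035, -0.0]
[-10.0, 0.0, 14.0] [-0.0, 0.035, -0.0]
[-11.0, 0.0, 13.0] [-0.0, 0.035, -0.0]
```

Call:
step_arm(dp=[[-1,6,7],[-1,6,7],[-1,6,7],[-1,6,7],[-2,6,7]], twist=[[0.004,0.01,-0.02],[0.004,0.01,-0.02],[0.004,0.01,-0.02],[0.004,0.01,-0.02],[0.004,0.01,-0.02]], grip=[0,0,0,0,0])

```text
t: 6.78
ee_pos: [0.4312, -0.2359, 0.1623]
tool_rot: [0.004, 0.977, -0.025, 0.213]
wrist_force: [0.1, 0.4, 0.6]
width: 0.0005
```

Call:
step_arm(dp=[[-9,0,15],[-9,0,14],[-10,0,14]], twist=[[0,0.035,0],[0,0.035,0],[0,0.035,0]], grip=[0,0,0])

```text
t: 7.15
ee_pos: [0.4257, -0.2382, 0.1113]
tool_rot: [0.007, 0.964, -0.024, 0.263]
wrist_force: [0.2, 0.5, -0.5]
width: 0.0002
```

```bash
python3 -c "
from plan import *
rel();print(env.get_obs()['qpos'].round(3))
rows([goal(-115,-10,35)],[5])"
```

```text
t 7.15 rel mm [-122.6   -6.4   26.3] phi 30.5 F [ 0.2  0.5 -0.5]
[-1.022  0.533  2.23   1.447  0.436 -0.765]
[-2.0, -1.0, 7.0] [-0.0, 0.016, 0.0]
[-2.0, -1.0, 7.0] [-0.0, 0.016, 0.0]
[-3.0, -1.0, 7.0] [-0.0, 0.016, 0.0]
[-3.0, -1.0, 7.0] [-0.0, 0.016, 0.0]
[-3.0, -1.0, 7.0] [-0.0, 0.016, 0.0]
```

Call:
step_arm(dp=[[-2,-1,7],[-2,-1,7],[-3,-1,7],[-3,-1,7],[-3,-1,7]], twist=[[0,0.03,0],[0,0.03,0],[0,0.03,0],[0,0.03,0],[0,0.03,0]], grip=[0,0,0,0,0])

```text
t: 7.78
ee_pos: [0.4324, -0.2356, 0.0695]
tool_rot: [0.008, 0.942, -0.025, 0.334]
wrist_force: [0.6, -0.2, 0.2]
width: 0.0008
```

```bash
python3 -c "
from plan import *
rel();print(env.get_obs()['qpos'].round(3))
rows([goal(-75,-14,42)],[5])
import cv2
a=cv2.resize(env.grab_frame('scene')[:,:,::-1][140:300,130:290],(400,400));b=cv2.resize(env.grab_frame('top')[:,:,::-1][180:300,400:520],(400,400))
cv2.imwrite('pics/s2.png',np.hstack([a,b]))
"
```

```text
t 7.78 rel mm [-116.1   -3.5  -15.5] phi 39.0 F [ 0.6 -0.2  0.2]
[-1.097  0.748  2.33   2.023  0.651 -1.477]
[7.0, -1.0, 5.0] [-0.0, 0.011, -0.001]
[7.0, -1.0, 5.0] [-0.0, 0.011, -0.001]
[6.0, -1.0, 5.0] [-0.0, 0.011, -0.001]
[6.0, -1.0, 5.0] [-0.0, 0.011, -0.001]
[6.0, -1.0, 5.0] [-0.0, 0.011, -0.001]
```

View pics/s2.png

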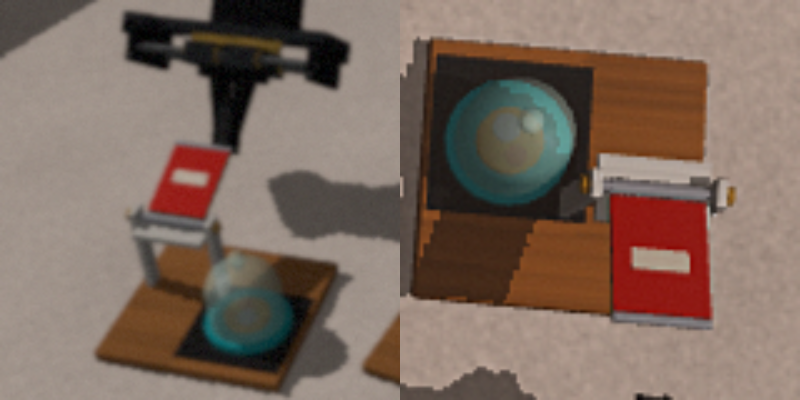

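The tip is aligned with the middle of the paddle in the top view, at about (655,397) in the crop against the paddle at 660. Now going under the edge.

Call:
step_arm(dp=[[7,0,5],[7,0,5],[7,0,5],[7,0,5],[6,0,5]], twist=[[0,0.011,0],[0,0.011,0],[0,0.011,0],[0,0.011,0],[0,0.011,0]], grip=[0,0,0,0,0])

```text
t: 8.5
ee_pos: [0.4774, -0.2383, 0.0727]
tool_rot: [0.008, 0.932, -0.025, 0.36]
wrist_force: [-0.6, -0.3, -0.1]
width: 0.0004
```

```bash
python3 -c "
from plan import *
rel();print(env.get_obs()['qpos'].round(3))
rows([goal(-62,0,42),goal(-60,25,40),goal(-45,50,38),goal(-22,63,33)],[5,5,5,5])
"
```

```text
t 8.5 rel mm [-71.   -3.9 -12.3] phi 42.2 F [-0.6 -0.3 -0.1]
[-1.015  0.758  2.264  2.054  0.675 -1.408]
[3.0, -1.0, -1.0] [-0.0, -0.001, -0.001]
[3.0, -1.0, -1.0] [-0.0, -0.001, -0.001]
[3.0, -1.0, -1.0] [-0.0, -0.001, -0.001]
[3.0, -1.0, -1.0] [-0.0, -0.001, -0.001]
[3.0, -1.0, -1.0] [-0.0, -0.001, -0.001]
[4.0, -0.0, -3.0] [0.0, -0.007, -0.0]
[4.0, -0.0, -3.0] [0.0, -0.007, -0.0]
[4.0, -0.0, -3.0] [0.0, -0.007, -0.0]
[4.0, -0.0, -4.0] [0.0, -0.007, -0.0]
[4.0, -0.0, -4.0] [0.0, -0.007, -0.0]
[6.0, 0.0, -2.0] [0.0, -0.007, 0.0]
[5.0, 0.0, -2.0] [0.0, -0.007, 0.0]
[5.0, 0.0, -2.0] [0.0, -0.007, 0.0]
[5.0, 0.0, -2.0] [0.0, -0.007, 0.0]
[5.0, 0.0, -2.0] [0.0, -0.007, 0.0]
[5.0, 0.0, 1.0] [0.0, -0.017, 0.0]
[5.0, 0.0, 1.0] [0.0, -0.017, 0.0]
[5.0, 0.0, 1.0] [0.0, -0.017, 0.0]
[5.0, 0.0, 1.0] [0.0, -0.017, 0.0]
[5.0, 0.0, 0.0] [0.0, -0.017, 0.0]
```

Call:
step_arm(dp=[[3,-1,-1],[3,-1,-1],[3,-1,-1],[3,0,-1],[3,0,-1]], twist=[[0,0,0],[0,0,0],[0,0,0],[0,0,0],[0,0,0]], grip=[0,0,0,0,0])

```text
t: 9.12
ee_pos: [0.4852, -0.2348, 0.087]
tool_rot: [0.007, 0.933, -0.025, 0.359]
wrist_force: [-0.5, -0.9, 0.6]
width: 0.0001
```

Call:
step_arm(dp=[[4,0,-3],[4,0,-3],[4,0,-3],[4,0,-4],[4,0,-4]], twist=[[0,-0.007,0],[0,-0.007,0],[0,-0.007,0],[0,-0.007,0],[0,-0.007,0]], grip=[0,0,0,0,0])

```text
t: 9.75
ee_pos: [0.4889, -0.2349, 0.114]
tool_rot: [0.006, 0.939, -0.026, 0.342]
wrist_force: [-0.1, -0.2, -1.5]
width: 0.0005
```

```bash
python3 -c "
from plan import *
rel()
rows([goal(-45,50,38),goal(-22,63,33)],[5,5])
import cv2
a=cv2.resize(env.grab_frame('scene')[:,:,::-1][140:300,130:290],(400,400));b=cv2.resize(env.grab_frame('top')[:,:,::-1][180:300,400:520],(400,400))
cv2.imwrite('pics/s3.png',np.hstack([a,b]))
"
```

```text
t 9.75 rel mm [-59.7   0.   29. ] phi 40.0 F [-0.1 -0.2 -1.5]
[5.0, -0.0, -1.0] [-0.001, -0.007, -0.001]
[5.0, -0.0, -1.0] [-0.001, -0.007, -0.001]
[5.0, -0.0, -1.0] [-0.001, -0.007, -0.001]
[5.0, -0.0, -1.0] [-0.001, -0.007, -0.001]
[5.0, -0.0, -1.0] [-0.001, -0.007, -0.001]
[5.0, 0.0, 1.0] [0.0, -0.017, 0.0]
[5.0, 0.0, 1.0] [0.0, -0.017, 0.0]
[5.0, 0.0, 1.0] [0.0, -0.017, 0.0]
[5.0, 0.0, 1.0] [0.0, -0.017, 0.0]
[5.0, 0.0, 0.0] [0.0, -0.017, 0.0]
```

View pics/s3.png

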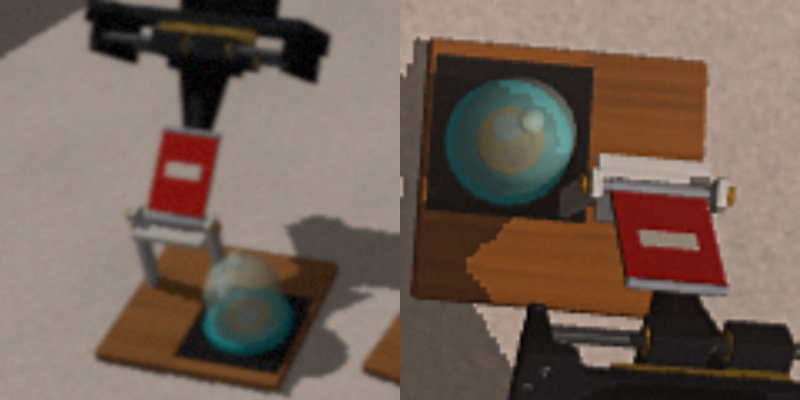

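The paddle is lifting, at roughly 0.75 rad, with the fingers centred behind it and under 2 N of force. I'll keep following the arc.

Call:
step_arm(dp=[[5,0,-1],[5,0,-1],[5,0,-1],[5,0,-1],[5,0,-1]], twist=[[0,-0.007,0],[0,-0.007,0],[0,-0.007,0],[0,-0.007,0],[0,-0.007,0]], grip=[0,0,0,0,0])

```text
t: 10.48
ee_pos: [0.5045, -0.2353, 0.1332]
tool_rot: [0.005, 0.945, -0.026, 0.325]
wrist_force: [-0.5, 0.6, -0.4]
width: 0.0003
```

Call:
step_arm(dp=[[5,0,1],[5,0,1],[5,0,1],[5,0,1],[5,0,0]], twist=[[0,-0.017,0],[0,-0.017,0],[0,-0.017,0],[0,-0.017,0],[0,-0.017,0]], grip=[0,0,0,0,0])

```text
t: 11.1
ee_pos: [0.5258, -0.2351, 0.1432]
tool_rot: [0.002, 0.959, -0.027, 0.281]
wrist_force: [-0.2, -0.5, -0.2]
width: 0.0005
```

```bash
python3 -c "
from plan import *
rel();print(env.get_obs()['qpos'].round(3))
rows([goal(0,66,30),goal(25,62,25),goal(45,48,22)],[5,5,5])
"
```

```text
t 11.1 rel mm [-22.8   1.8  58.2] phi 32.7 F [-0.2 -0.5 -0.2]
[-0.828  0.508  2.034  1.172  0.431 -0.251]
[5.0, 0.0, 1.0] [-0.002, -0.009, -0.002]
[5.0, 0.0, 1.0] [-0.002, -0.009, -0.002]
[5.0, 0.0, 1.0] [-0.002, -0.009, -0.002]
[5.0, 0.0, 1.0] [-0.002, -0.009, -0.002]
[5.0, 0.0, 1.0] [-0.002, -0.009, -0.002]
[4.0, 0.0, 3.0] [0.0, -0.017, 0.0]
[4.0, 0.0, 3.0] [0.0, -0.017, 0.0]
[4.0, 0.0, 3.0] [0.0, -0.017, 0.0]
[4.0, 0.0, 3.0] [0.0, -0.017, 0.0]
[4.0, 0.0, 3.0] [0.0, -0.017, 0.0]
[2.0, -0.0, 4.0] [0.0, -0.01, 0.0]
[2.0, -0.0, 4.0] [0.0, -0.01, 0.0]
[3.0, -0.0, 4.0] [0.0, -0.01, 0.0]
[3.0, -0.0, 4.0] [0.0, -0.01, 0.0]
[3.0, -0.0, 4.0] [0.0, -0.01, 0.0]
```

Call:
step_arm(dp=[[5,0,1],[5,0,1],[5,0,1],[5,0,1],[5,0,1]], twist=[[0,-0.009,0],[0,-0.009,0],[0,-0.009,0],[0,-0.009,0],[0,-0.009,0]], grip=[0,0,0,0,0])

```text
t: 11.72
ee_pos: [0.5483, -0.2338, 0.15]
tool_rot: [-0.002, 0.966, -0.027, 0.257]
wrist_force: [-0.5, 0.2, -1.2]
width: 0.0006
```

Call:
step_arm(dp=[[4,0,3],[4,0,3],[4,0,3],[4,0,3],[4,0,3]], twist=[[0,-0.017,0],[0,-0.017,0],[0,-0.017,0],[0,-0.017,0],[0,-0.017,0]], grip=[0,0,0,0,0])

```text
t: 12.35
ee_pos: [0.5711, -0.2325, 0.1434]
tool_rot: [-0.007, 0.977, -0.027, 0.212]
wrist_force: [-1.1, -0.8, 0.1]
width: 0.0002
```

```bash
python3 -c "
from plan import *
rel();print(env.get_obs()['qpos'].round(3))
rows([goal(45,48,18),goal(58,25,12),goal(64,6,8)],[5,5,5])
import cv2
a=cv2.resize(env.grab_frame('scene')[:,:,::-1][140:300,130:290],(400,400));b=cv2.resize(env.grab_frame('top')[:,:,::-1][180:300,400:520],(400,400))
cv2.imwrite('pics/s4.png',np.hstack([a,b]))
"
```

```text
t 12.35 rel mm [22.3  6.7 58.4] phi 24.4 F [-1.1 -0.8  0.1]
[-0.706  0.531  1.837  0.581  0.515  0.446]
[3.0, 1.0, 4.0] [-0.005, -0.022, -0.002]
[3.0, 1.0, 4.0] [-0.005, -0.022, -0.002]
[3.0, 1.0, 4.0] [-0.005, -0.022, -0.002]
[4.0, 1.0, 4.0] [-0.005, -0.022, -0.002]
[4.0, 1.0, 3.0] [-0.005, -0.022, -0.002]
[1.0, -0.0, 5.0] [0.0, -0.021, -0.0]
[1.0, -0.0, 5.0] [0.0, -0.021, -0.0]
[1.0, -0.0, 5.0] [0.0, -0.021, -0.0]
[1.0, -0.0, 5.0] [0.0, -0.021, -0.0]
[1.0, -0.0, 5.0] [0.0, -0.021, -0.0]
[0.0, -0.0, 4.0] [0.0, -0.014, 0.0]
[0.0, -0.0, 4.0] [0.0, -0.014, 0.0]
[0.0, -0.0, 4.0] [0.0, -0.014, 0.0]
[1.0, -0.0, 4.0] [0.0, -0.014, 0.0]
[1.0, -0.0, 4.0] [0.0, -0.014, 0.0]
```

View pics/s4.png

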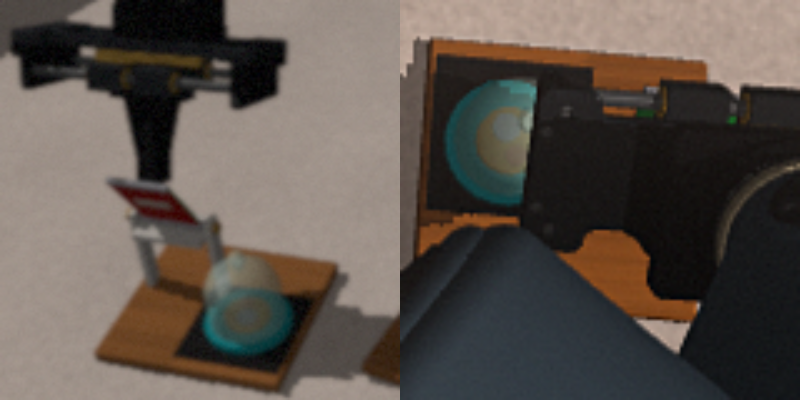

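The paddle is past vertical, at roughly 2.2 rad. Next is pressing it down while straightening the tool.

Call:
step_arm(dp=[[3,2,4],[3,2,4],[3,2,4],[4,1,4],[4,1,3]], twist=[[-0.005,-0.022,0],[-0.005,-0.022,0],[-0.005,-0.022,0],[-0.005,-0.022,0],[-0.005,-0.022,0]], grip=[0,0,0,0,0])

```text
t: 13.08
ee_pos: [0.5903, -0.2387, 0.129]
tool_rot: [0.0, 0.988, -0.029, 0.153]
wrist_force: [0.2, -0.1, 0.2]
width: 0.0006
```

Call:
step_arm(dp=[[1,0,5],[1,0,5],[1,0,5],[1,0,5],[1,0,5]], twist=[[0,-0.021,0],[0,-0.021,0],[0,-0.021,0],[0,-0.021,0],[0,-0.021,0]], grip=[0,0,0,0,0])

```text
t: 13.7
ee_pos: [0.6009, -0.2385, 0.104]
tool_rot: [-0.003, 0.995, -0.029, 0.097]
wrist_force: [-0.8, 0.0, -0.7]
width: 0.0004
```

```bash
python3 -c "
from plan import *
rel();print(env.get_obs()['qpos'].round(3))
rows([goal(64,8,6)],[5])
"
```

```text
t 13.7 rel mm [52.4  2.2 19. ] phi 11.2 F [-0.8  0.  -0.7]
[-0.603  0.648  1.622  0.168  0.717  0.907]
[2.0, 0.0, 3.0] [-0.002, -0.018, -0.001]
[2.0, 0.0, 3.0] [-0.002, -0.018, -0.001]
[2.0, 0.0, 3.0] [-0.002, -0.018, -0.001]
[2.0, 0.0, 2.0] [-0.002, -0.018, -0.001]
[2.0, 0.0, 2.0] [-0.002, -0.018, -0.001]
```

Call:
step_arm(dp=[[2,0,3],[2,0,3],[2,0,3],[2,0,2],[2,0,2]], twist=[[0,-0.018,0],[0,-0.018,0],[0,-0.018,0],[0,-0.018,0],[0,-0.018,0]], grip=[0,0,0,0,0])

```text
t: 14.32
ee_pos: [0.6134, -0.2388, 0.0914]
tool_rot: [-0.004, 0.998, -0.029, 0.049]
wrist_force: [0.1, -0.4, 0.8]
width: 0.0006
```

Call:
step_arm(dp=[[0,0,2],[0,0,2]], twist=[[0,0,0],[0,0,0]], grip=[0,0])

```text
t: 14.58
ee_pos: [0.6144, -0.2389, 0.0877]
tool_rot: [-0.004, 0.998, -0.028, 0.049]
wrist_force: [-2.4, -0.5, 10.4]
width: 0.0003
```

```bash
python3 -c "
from plan import *
rel()
"
```

```text
t 14.57 rel mm [65.8  2.5  2.7] phi 5.6 F [-2.4 -0.5 10.4]
```

A 10 N reaction at z = 87.7 mm, which is the plate's top when level, so the paddle is on its stop. Retreating up.

Call:
step_arm(dp=[[0,0,-10],[0,0,-30],[0,0,-50],[0,0,-50],[0,0,-30]], twist=[[0,0,0],[0,0,0],[0,0,0],[0,0,0],[0,0,0]], grip=[0,0,0,0,0])

```text
t: 15.2
ee_pos: [0.5947, -0.239, 0.26]
tool_rot: [-0.006, 0.999, -0.029, 0.046]
wrist_force: [-0.2, -0.0, 0.1]
width: 0.0005
```

Call:
step_arm(dp=[[-40,30,0],[-50,40,0],[-50,40,0],[-40,40,0],[0,0,0]], twist=[[0,0,0],[0,0,0],[0,0,0],[0,0,0],[0,0,0]], grip=[0,0,0,0,0])

```text
t: 15.82
ee_pos: [0.4059, -0.3825, 0.2485]
tool_rot: [-0.001, 0.998, -0.028, 0.052]
wrist_force: [-0.6, -0.4, -0.5]
width: 0.0003
```

```bash
python3 -c "
from plan import *
rel()
import cv2
a=cv2.resize(env.grab_frame('scene')[:,:,::-1][180:310,160:320],(400,325));b=cv2.resize(env.grab_frame('top')[:,:,::-1][180:300,380:528],(400,325))
cv2.imwrite('pics/s5.png',np.hstack([a,b]))
"
```

```text
t 15.82 rel mm [-135.1 -151.6  163.5] phi 6.0 F [-0.6 -0.4 -0.5]
```

View pics/s5.png

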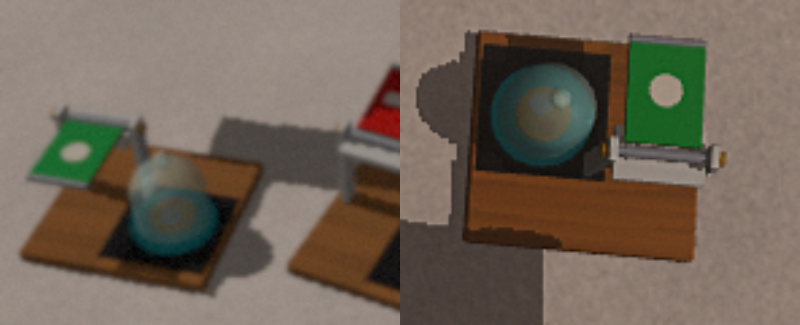

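Green face with the dot is up, and the dome is in place. I'll check the angle by projection and difference the rest of the scene.

Run:
```python
from fit import *
import cv2
S=np.array([[30,180],[91,186]])/2.5+[160,180];T=np.array([[629,38],[705,42]]);T=(T-[400,0])/2.703+[380,180]
for th in(2.8,2.95,3.05,3.14):
    p=[.5485,-.238,-.051,th]
    print(th,(proj("scene",pts(p,[("p",.078,-.025),("p",.078,.025)]))-S).round(1).tolist(),(proj("top",pts(p,[("p",.078,.025),("p",.078,-.025)]))-T).round(1).tolist())
for n in("top","scene"):
    a=cv2.imread(f"pics/{n}0.png").astype(int);b=env.grab_frame(n)[:,:,::-1].astype(int)
    m=(abs(a-b).max(2)>45).astype(np.uint8);k,_,s,_=cv2.connectedComponentsWithStats(m)
    print(n,[r.tolist() for r in s[1:] if r[4]>12])
```

```text
2.8 [[-3.8, -11.7], [-3.9, -10.5]] [[2.3, -3.6], [3.0, -3.1]]
2.95 [[-3.2, -6.2], [-3.4, -5.0]] [[0.8, -3.9], [1.1, -3.4]]
3.05 [[-2.6, -2.8], [-2.9, -1.6]] [[-0.3, -3.5], [-0.1, -3.0]]
3.14 [[-1.8, -0.0], [-2.3, 1.2]] [[-1.2, -2.8], [-1.3, -2.3]]
top [[460, 195, 33, 40, 1098], [11, 229, 629, 251, 67147], [459, 238, 35, 41, 634], [406, 244, 35, 24, 547]]
scene [[110, 0, 30, 14, 266], [356, 0, 24, 12, 208], [412, 10, 20, 16, 216], [100, 12, 6, 4, 13], [323, 14, 7, 6, 19], [105, 21, 12, 6, 39], [82, 23, 103, 98, 3914], [612, 25, 28, 45, 615], [104, 27, 10, 9, 30], [373, 37, 53, 72, 2742], [310, 39, 27, 40, 490], [589, 69, 19, 31, 217], [587, 100, 7, 11, 39], [636, 108, 4, 12, 31], [430, 116, 210, 50, 3423], [402, 137, 24, 6, 101], [393, 163, 42, 19, 322], [331, 172, 297, 119, 11544], [189, 197, 34, 31, 621], [307, 207, 30, 24, 376], [246, 228, 50, 28, 891], [172, 230, 39, 26, 508], [239, 245, 23, 13, 171], [302, 245, 20, 11, 69]]
```

```bash
python3 -c "
from station import env
import cv2
cv2.imwrite('pics/s6.png',env.grab_frame('scene')[:,:,::-1])"
```

```text
(no output)
```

View pics/s6.png

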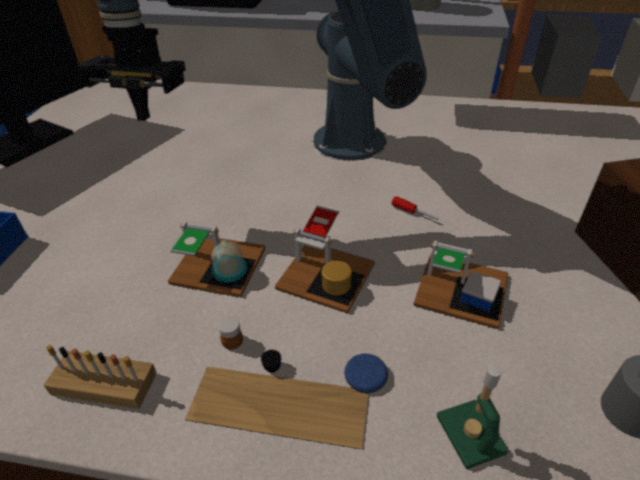

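The dome tray's paddle is green up at (192,240). Paddle b is still red at (320,222), now under the arm's shadow, and paddle c is still green at (450,258). The dome, tin, box and loose items are where they were.

```bash
python3 -c "
from station import env
print(env.hand_in())"
```

```text
the job is handed in; nothing more can be done
None
```

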